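# Sweep the loose spin-lock collars into the catch tray

## Task

Tidy the gym bench: with your fingertips, sweep the three red spin-lock collars along the bench top through the open front of the yellow tray, until all three lie flat and wholly inside it. Slide them, do not pick them up, tip them or flick them, and leave everything else on the bench where it stands.

Things in the scene. Friction and masses are not known exactly. Their poses are not given: they have to be found in the camera images.
- tray: yellow open-fronted tray fixed to the bench: back and two side walls 32 mm high, 6 mm thick, round a yellow floor level with the bench (no lip). Inside 210 mm wide (own y), 150 mm deep (own x). Origin on the bench at the centre of the inside; own x points from the open mouth (x = -75 mm) to the back wall (x = +75 mm), z up. The mouth faces roughly to the robot's right (-y)
- collar_a: first of three alike spin-lock collars (dumbbell nuts): a round red grip ring 54 mm across and 14 mm high with small black ribs, under a steel hub 36 mm across, 24 mm high in all, about 160 g, lying flat, slides on the bench under a push of about 1 to 2 N and stops when the push stops; origin under its centre, z up
- collar_b: second of three alike spin-lock collars (dumbbell nuts): a round red grip ring 54 mm across and 14 mm high with small black ribs, under a steel hub 36 mm across, 24 mm high in all, about 160 g, lying flat, slides on the bench under a push of about 1 to 2 N and stops when the push stops; origin under its centre, z up
- collar_c: third of three alike spin-lock collars (dumbbell nuts): a round red grip ring 54 mm across and 14 mm high with small black ribs, under a steel hub 36 mm across, 24 mm high in all, about 160 g, lying flat, slides on the bench under a push of about 1 to 2 N and stops when the push stops; origin under its centre, z up
- dumbbell: bystander, stands loose: dark rubber dumbbell with block ends and a steel handle, 165 x 57 mm, 57 mm high, lying along its own x; origin under its centre
- tape_roll: bystander, stands loose: blue roll of sports tape lying flat, 74 mm across, 25 mm high; origin under its centre
- stopwatch: bystander, stands loose: round black stopwatch lying flat, 56 mm across, 14 mm high, orange crown; origin under its centre
- wrench: bystander, stands loose: steel open spanner lying flat, 130 mm long along its own x; origin near its middle, on the bench
- shaker: bystander, stands loose: standing blue drinks bottle with black cap, 70 mm across, 190 mm high; origin under its centre
- chalk_jar: bystander, stands loose: standing grey chalk jar with white lid, 70 mm across, 60 mm high; origin under its centre
Mind the look-alikes: they are no part of the job. What is shaped like the collar_a but purple is not meant. What is shaped like the collar_c but orange is not meant.

How it is judged:
At the end, for the whole second after the job is handed in: All three collars rest flat on the tray floor (under 6 mm up, tilted under 0.12 rad, slower than 0.02 m/s), inside the walls and the mouth line (each centre at least 25 mm behind the mouth line, so at most 2 mm overhangs; anywhere across the width) (x of collar_a in the frame of tray between -0.05 and 0.08 m and y of collar_a in the frame of tray between -0.09 and 0.09 m and height (world z) of each of collar_a, collar_b, collar_c below 0.006 m and angle between each of collar_a, collar_b, collar_c's own z axis and vertical below 0.12 rad and linear speed of each of collar_a, collar_b, collar_c below 0.02 m/s and x of collar_b in the frame of tray between -0.05 and 0.08 m and y of collar_b in the frame of tray between -0.09 and 0.09 m and x of collar_c in the frame of tray between -0.05 and 0.08 m and y of collar_c in the frame of tray between -0.09 and 0.09 m); the robot touches nothing.
It fails at once if a collar is lifted more than 12 mm off the bench or tipped by more than 0.45 rad (height (world z) of any of collar_a, collar_b, collar_c above 0.012 m or angle between any of collar_a, collar_b, collar_c's own z axis and vertical above 0.45 rad).
It fails at once if a collar is flicked (faster than 0.7 m/s) (linear speed of any of collar_a, collar_b, collar_c above 0.7 m/s).
It fails at once if a bystander is moved by more than 20 mm (distance of any of dumbbell, tape_roll, stopwatch, wrench, shaker, chalk_jar from where it was at the start of the episode above 0.02 m).
It also fails if it takes over 72 s, if anything falls off the work surface, if the arm or the gripper's body presses on something with over 40 N, if the wrist force passes 120 N, or if a joint passes its speed limit or range.

## Robot

A 6-joint arm with a two-finger parallel gripper is mounted at the origin on the work surface. World frame = base frame: x ahead of the robot, y to its left, z up, the work surface at z = 0. Lengths are in m, angles in rad, forces in N, time in s.
With the tool pointing down it reaches from about 0.2 to 0.875 m from the base axis. Payload 3.4 kg.
Tool frame: the origin (TCP) lies on the centre line of the jaws, within the pads' length; the fingertips stand 14 mm ahead of it and the grasp point (between the pads) lies 5 mm behind it (ctrl.tips_ahead is the distance from the TCP to the fingertips, in m); z points along the fingers, y is the line along which they close (so a half turn about z gives the same grasp; the last joint's range is limited). The gripper opens to 94 mm and grips with 3 to 60 N. Pads are 16 mm wide; open, the fingers measure 119 mm over their backs; the gripper's body (75 mm by 177 mm) begins 78 mm behind the grasp point.
Start: joints at [1.134, 0.276, 1.505, -0, 1.361, -0.121], TCP at [0.179, 0.547, 0.219] pointing down, gripper open.
Joint ranges: [-2.89, 2.89], [-0.75, 2.08], [0.22, 2.7], [-1.18, 4.32], [0.11, 2.71], [-2.7, 2.7]. Speed limits (rad/s): [2.57, 2.57, 3.14, 3.14, 3.14, 3.14].

## Interface

Orientations are given as a 3x3 rotation matrix whose columns are the frame's x, y, z axes.
In Python, from station import ctrl, capture, get_calibration, workorder gives the robot as it stands.
- The arm moves only by the tool arm_command, never from a script. Its argument "plan" is a list of rows, each an object of numbers: "tx", "ty", "tz": the shift along the tool's x, y, z in mm; "rx", "ry", "rz": the turn, a rotation vector about the tool's x, y, z in rad; "jaw": the opening, from 0 (shut) to 1 (fully open). A call has exactly 10 rows; each row is the pose to reach, as a shift and turn from the pose commanded when the call began, along the tool's axes at that moment; what a row does not reach only later rows make up. A row lasts 1/10 s, in which the tool goes at most 50 mm and 8.59 degrees, less where a joint would pass 70% of its speed; a pose out of reach is approached as far as the arm can. A call with a gripper value outside its range is refused whole. The fingers move at their own pace and stop on an object; "newtons" is the grip in N (left out, the last holds). Time passes only in rows, so rows that repeat a pose let the fingers close, or fill a call up. It gives the time, the measured TCP pose, the force, the opening and the grip force at its end, in the units of the state.
- ctrl.observe(): the state, without advancing time (a new reading comes with each control period).
- capture(name): name is "scene" or "top" or "wrist"; returns the picture (400x640x3 uint8, red, green, blue); there is no depth.
- get_calibration(name): a dict with "fx", "fy", "cx", "cy" (pixels), "origin" and "orientation" of the camera in the world; the wrist camera has in their place "tool_from_camera" (4x4, takes a point from camera to tool coordinates, whose origin is the TCP and whose axes are the flange's). Camera axes: x right, y down, z forward; pixel columns grow to the right and rows downward; lengths in m; the calibration is good to about 2 mm. A picture is of the moment at which its call begins: read the wrist's pose just before it. get_calibration takes no time and is no camera call.
- workorder.job_done(): hands the job in; it is judged then, once.
The state is a dict: "t": time; "qpos": joint angles; "qd": joint speeds; "joint_torque": joint torques, N m; "eef_pos": TCP position; "ee_rot": TCP orientation; "ft_force": force on the tool from outside, world axes, zero at the start; "ft_torque": the same for the moment, N m; "finger_gap": opening from 0.0 (shut) to 1.0 (fully open); "finger_force": force on a finger pad.
Only numpy, scipy, OpenCV 4.12 (cv2) and the standard library are available. Lean on these libraries where they do the work, as an engineer would, in place of code of your own. Each camera call takes 0.05 s, during which the arm holds its last target. There are 200 camera calls.

## Working session

There is one attempt and no reset: what is moved stays moved. The work goes in short steps, Python scripts to look and compute and a tool call to move; the robot and the scene stay as the last step left them, time stands still between calls to the robot, and variables do not carry over. Pictures are saved under pics/ and viewed, at most 10 in all, crops included, and the job is handed in when it is done.

Besides the shell and the picture viewer there is one more tool, called after "Request:" as name([rows], argument=value, ...), one row to a line, values as JSON. arm_command: Moves the arm, as the interface text tells. Its arguments: {"type":"object","properties":{"plan":{"type":"array","items":{"type":"object","properties":{"tx":{"type":"number"},"ty":{"type":"number"},"tz":{"type":"number"},"rx":{"type":"number"},"ry":{"type":"number"},"rz":{"type":"number"},"jaw":{"type":"number"}}}},"newtons":{"type":"number"}},"required":["plan"]}

```bash
mkdir -p pics; ls; python3 - <<'E'
from station import ctrl,capture,get_calibration
import cv2
for n in("top","scene"):
    cv2.imwrite(f"pics/{n}0.png",capture(n)[:,:,::-1]); print(n,get_calibration(n))
o=ctrl.observe(); print(o['t'],o['eef_pos'],o['ee_rot'],ctrl.tips_ahead)
E
```

```text
pics
top {'fx': 470.91139691951014, 'fy': 470.91139691951014, 'cx': 312.1005876692349, 'cy': 200.65519048327715, 'origin': array([ 0.34187506, -0.0559131 ,  1.20439038]), 'orientation': array([[-0.01154045, -0.9822436 ,  0.18725474],
       [-0.99991417,  0.01249774,  0.0039324 ],
       [-0.00620284, -0.18719328, -0.98230352]])}
scene {'fx': 405.83977905844705, 'fy': 405.83977905844705, 'cx': 319.7117443728252, 'cy': 196.98912777982545, 'origin': array([ 1.22703433, -0.29095604,  0.82700444]), 'orientation': array([[ 0.37970297,  0.69881755, -0.60620103],
       [ 0.92510679, -0.28557951,  0.25024343],
       [ 0.0017559 , -0.65581886, -0.75491624]])}
0.1 [0.1783635  0.54613387 0.21869357] [[-9.50558720e-01  3.10544090e-01 -6.99281281e-04]
 [ 3.10544805e-01  9.50557620e-01 -1.46118947e-03]
 [ 2.10943397e-04 -1.60610456e-03 -9.99998688e-01]] 0.014
```

View pics/top0.png

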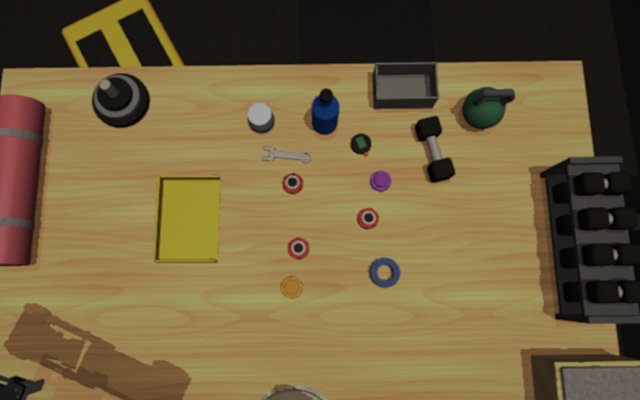

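View pics/scene0.png

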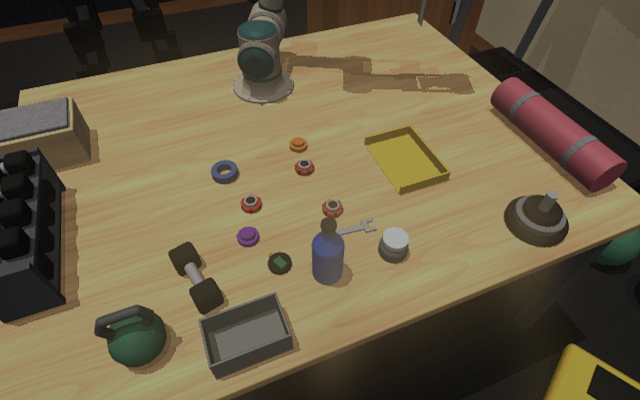

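The top view shows three red collars at (292,183), (368,218) and (298,248). The look-alikes are the purple one at (381,181) and the orange one at (291,287). The tray is at about (188,220) with its mouth facing right in the image (-y). Neighbours are the wrench (287,156), tape roll (385,272), stopwatch (361,144) and bottle (325,112). I choose the three red-ringed, steel-hubbed collars, and will measure them and take one close crop to check.

```bash
cat > h.py <<'E'
from station import ctrl,capture,get_calibration
import cv2,numpy as np
def ray(n,u,v,z):
    c=get_calibration(n); d=c['orientation']@np.array([(u-c['cx'])/c['fx'],(v-c['cy'])/c['fy'],1]); o=c['origin']
    return (o+d*(z-o[2])/d[2])[:2]
def blobs(img,lo,hi,amin=40):
    h=cv2.cvtColor(img,cv2.COLOR_RGB2HSV)
    m=cv2.inRange(h,np.array(lo),np.array(hi)) if lo[0]<=hi[0] else cv2.inRange(h,np.array([lo[0],*lo[1:]]),np.array([179,*hi[1:]]))|cv2.inRange(h,np.array([0,*lo[1:]]),np.array(hi))
    return [c for c in cv2.findContours(m,cv2.RETR_EXTERNAL,cv2.CHAIN_APPROX_NONE)[0] if cv2.contourArea(c)>amin]
def reds(n="top"):
    img=capture(n); out=[]
    for c in blobs(img,(170,120,60),(6,255,255)):
        (u,v),r=cv2.minEnclosingCircle(cv2.convexHull(c))
        if r<20 : out.append((u,v,r,*ray(n,u,v,.009)))
    return img,out
def tool(p,q=None):
    "shift in mm along tool axes from the present pose to world point p"
    o=ctrl.observe(); return np.round(o['ee_rot'].T@(np.array(p)-o['eef_pos'])*1000,1)
E
python3 - <<'E'
from h import *
np.set_printoptions(precision=4,suppress=True)
for n in("top","scene"):
    img,r=reds(n)
    for x in r: print(n,np.round(x,4))
    if n=="top": top=img
for c in blobs(top,(22,150,80),(33,255,255),800):
    b=cv2.minAreaRect(c);print("yellow",cv2.contourArea(c),cv2.boundingRect(c)); 
    a=cv2.approxPolyDP(cv2.convexHull(c),4,True)[:,0]
    for p in a: print(p,ray("top",*p,0),ray("top",*p,.032))
for nm,p,z in[("orange",(291,287),.01),("tape",(385,272),.02),("purple",(381,181),.01),("wrenchR",(311,157),0),("wrenchL",(263,153),0),("watch",(361,144),.01)]: print(nm,ray("top",*p,z))
cv2.imwrite("pics/crop.png",cv2.resize(top[110:310,140:420],(784,560),interpolation=2)[:,:,::-1])
E
```

```text
top [298.1471 248.0294  10.1992   0.4479  -0.0143]
top [367.5    218.0833   9.9879   0.5225  -0.1926]
top [292.3163 182.949    9.772    0.6173  -0.0002]
scene [250.5    202.       9.7083   0.5173  -0.1956]
scene [562.0883 146.0882   9.1533   0.6581   0.7304]
yellow 4959.0 (153, 175, 68, 87)
[217 175] [0.6434 0.1986] [0.6354 0.1919]
[217 259] [0.4233 0.1928] [0.4211 0.1862]
[153 261] [0.4202 0.3559] [0.4181 0.345 ]
[158 176] [0.6428 0.3542] [0.6348 0.3433]
yellow 2752.0 (63, 0, 118, 68)
[180  64] [0.9602 0.3092] [0.9438 0.2995]
[82 67] [0.9553 0.58  ] [0.939  0.5631]
[63 29] [1.071  0.6427] [1.0517 0.6241]
[122   0] [1.1587 0.4824] [1.137  0.4681]
[145   0] [1.1577 0.4169] [1.136  0.4043]
orange [0.3509 0.0041]
tape [ 0.3848 -0.2303]
purple [ 0.6193 -0.2309]
wrenchR [ 0.6893 -0.0495]
wrenchL [0.702  0.0779]
watch [ 0.7202 -0.182 ]
```

View pics/crop.png

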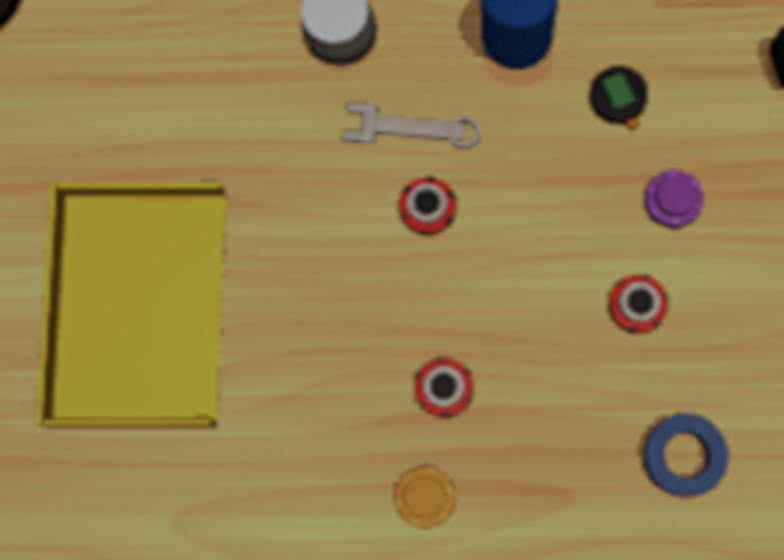

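The crop confirms that all three chosen collars have a red ring and a steel hub: (427,205), (638,303) and (443,387). Purple (673,198) and orange (425,496) are excluded. Positions:

| Item | x (m) | y (m) |
|---|---|---|
| Collar A | 0.448 | -0.014 |
| Collar B | 0.522 | -0.193 |
| Collar C | 0.617 | 0.000 |
| Tray inside | about 0.425–0.635 | 0.19–0.34 |

I'll cradle each collar between the part-open fingers (36 mm gap) and push along +y, starting with B.

Request:
arm_command([
  {"tx": -57,"ty": -65,"tz": 12,"rz": 0.126,"jaw": 0.38},
  {"tx": -115,"ty": -131,"tz": 24,"rz": 0.251,"jaw": 0.38},
  {"tx": -172,"ty": -196,"tz": 36,"rz": 0.377,"jaw": 0.38},
  {"tx": -230,"ty": -262,"tz": 48,"rz": 0.5,"jaw": 0.38},
  {"tx": -287,"ty": -327,"tz": 60,"rz": 0.63,"jaw": 0.38},
  {"tx": -344,"ty": -393,"tz": 72,"rz": 0.75,"jaw": 0.38},
  {"tx": -402,"ty": -458,"tz": 84,"rz": 0.88,"jaw": 0.38},
  {"tx": -459,"ty": -524,"tz": 96,"rz": 1.0,"jaw": 0.38},
  {"tx": -517,"ty": -590,"tz": 108,"rz": 1.13,"jaw": 0.38},
  {"tx": -574,"ty": -655,"tz": 120,"rz": 1.255,"jaw": 0.38},
])

```text
$.plan[0]: bad value
```

Request:
arm_command([
  {"tx": -57,"ty": -65,"tz": 12,"rx": 0,"ry": 0,"rz": 0.126,"jaw": 0.38},
  {"tx": -115,"ty": -131,"tz": 24,"rx": 0,"ry": 0,"rz": 0.251,"jaw": 0.38},
  {"tx": -172,"ty": -196,"tz": 36,"rx": 0,"ry": 0,"rz": 0.377,"jaw": 0.38},
  {"tx": -230,"ty": -262,"tz": 48,"rx": 0,"ry": 0,"rz": 0.5,"jaw": 0.38},
  {"tx": -287,"ty": -327,"tz": 60,"rx": 0,"ry": 0,"rz": 0.63,"jaw": 0.38},
  {"tx": -344,"ty": -393,"tz": 72,"rx": 0,"ry": 0,"rz": 0.75,"jaw": 0.38},
  {"tx": -402,"ty": -458,"tz": 84,"rx": 0,"ry": 0,"rz": 0.88,"jaw": 0.38},
  {"tx": -459,"ty": -524,"tz": 96,"rx": 0,"ry": 0,"rz": 1.0,"jaw": 0.38},
  {"tx": -517,"ty": -590,"tz": 108,"rx": 0,"ry": 0,"rz": 1.13,"jaw": 0.38},
  {"tx": -574,"ty": -655,"tz": 120,"rx": 0,"ry": 0,"rz": 1.255,"jaw": 0.38},
])

```text
t: 1.2
eef_pos: [0.3737, 0.0893, 0.1512]
ee_rot: [[0.005, 1.0, 0.001], [1.0, -0.005, 0.0], [0.0, 0.001, -1.0]]
ft_force: [0.1, 0.3, -0.4]
finger_gap: 0.382
finger_force: 0.0
```

Request:
arm_command([
  {"tx": -42,"ty": 18,"tz": 6,"rx": 0,"ry": 0,"rz": 0,"jaw": 0.38},
  {"tx": -84,"ty": 36,"tz": 12,"rx": 0,"ry": 0,"rz": 0,"jaw": 0.38},
  {"tx": -126,"ty": 54,"tz": 18,"rx": 0,"ry": 0,"rz": 0,"jaw": 0.38},
  {"tx": -168,"ty": 72,"tz": 24,"rx": 0,"ry": 0,"rz": 0,"jaw": 0.38},
  {"tx": -210,"ty": 90,"tz": 30,"rx": 0,"ry": 0,"rz": 0,"jaw": 0.38},
  {"tx": -252,"ty": 108,"tz": 36,"rx": 0,"ry": 0,"rz": 0,"jaw": 0.38},
  {"tx": -294,"ty": 126,"tz": 42,"rx": 0,"ry": 0,"rz": 0,"jaw": 0.38},
  {"tx": -336,"ty": 144,"tz": 50,"rx": 0,"ry": 0,"rz": 0,"jaw": 0.38},
  {"tx": -336,"ty": 144,"tz": 50,"rx": 0,"ry": 0,"rz": 0,"jaw": 0.38},
  {"tx": -336,"ty": 144,"tz": 50,"rx": 0,"ry": 0,"rz": 0,"jaw": 0.38},
])

```text
t: 2.2
eef_pos: [0.5169, -0.2453, 0.1003]
ee_rot: [[0.002, 1.0, -0.002], [1.0, -0.002, 0.002], [0.002, -0.002, -1.0]]
ft_force: [-0.3, 0.5, -0.7]
finger_gap: 0.38
finger_force: 0.0
```

Request:
arm_command([
  {"tx": -8,"ty": 4,"tz": 10,"rx": 0,"ry": 0,"rz": 0,"jaw": 0.38},
  {"tx": -8,"ty": 4,"tz": 20,"rx": 0,"ry": 0,"rz": 0,"jaw": 0.38},
  {"tx": -8,"ty": 4,"tz": 35,"rx": 0,"ry": 0,"rz": 0,"jaw": 0.38},
  {"tx": -8,"ty": 4,"tz": 50,"rx": 0,"ry": 0,"rz": 0,"jaw": 0.38},
  {"tx": -8,"ty": 4,"tz": 65,"rx": 0,"ry": 0,"rz": 0,"jaw": 0.38},
  {"tx": -8,"ty": 4,"tz": 75,"rx": 0,"ry": 0,"rz": 0,"jaw": 0.38},
  {"tx": -8,"ty": 4,"tz": 81,"rx": 0,"ry": 0,"rz": 0,"jaw": 0.38},
  {"tx": -8,"ty": 4,"tz": 81,"rx": 0,"ry": 0,"rz": 0,"jaw": 0.38},
  {"tx": 2,"ty": 4,"tz": 81,"rx": 0,"ry": 0,"rz": 0,"jaw": 0.38},
  {"tx": 12,"ty": 4,"tz": 81,"rx": 0,"ry": 0,"rz": 0,"jaw": 0.38},
])

```text
t: 3.2
eef_pos: [0.5216, -0.2323, 0.0208]
ee_rot: [[0.001, 1.0, 0.001], [1.0, -0.001, -0.0], [-0.0, 0.001, -1.0]]
ft_force: [0.2, 0.0, -0.1]
finger_gap: 0.383
finger_force: 0.0
```

```bash
python3 - <<'E'
from h import *
img,r=reds()
for x in r: print(np.round(x,4))
o=ctrl.observe();print(o['eef_pos'],o['ft_force'])
cv2.imwrite("pics/c2.png",cv2.resize(img[110:310,140:420],(784,560),interpolation=2)[:,:,::-1])
E
```

```text
[ 2.980000e+02  2.479211e+02  1.036480e+01  4.482000e-01 -1.400000e-02]
[ 2.923163e+02  1.829490e+02  9.772000e+00  6.173000e-01 -2.000000e-04]
[ 0.52103869 -0.23034511  0.02068571] [-0.31532444  0.38588276  1.49882494]
```

View pics/c2.png

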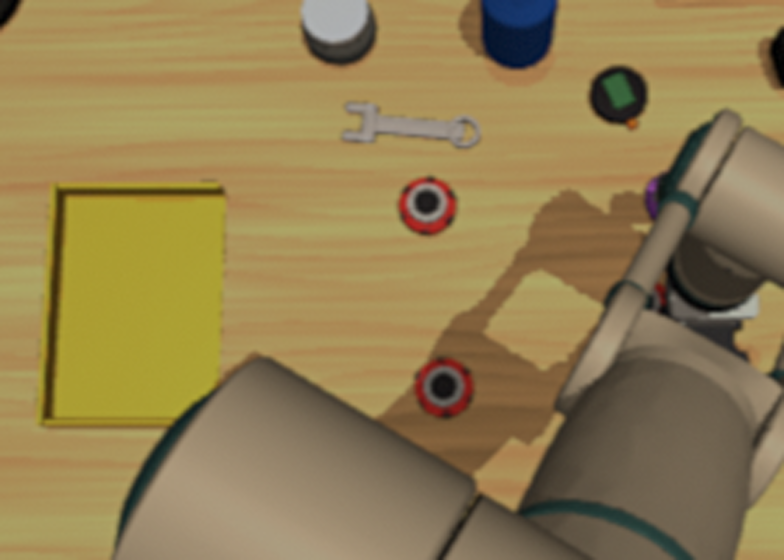

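The arm hides collar B (red glimpse at (660,295)); A (443,387) and C (427,205) haven't moved. Now pushing B along +y.

Request:
arm_command([
  {"tx": 5,"ty": 0,"tz": 2,"rx": 0,"ry": 0,"rz": 0,"jaw": 0.38},
  {"tx": 12,"ty": 0,"tz": 2,"rx": 0,"ry": 0,"rz": 0,"jaw": 0.38},
  {"tx": 22,"ty": 0,"tz": 2,"rx": 0,"ry": 0,"rz": 0,"jaw": 0.38},
  {"tx": 36,"ty": 0,"tz": 2,"rx": 0,"ry": 0,"rz": 0,"jaw": 0.38},
  {"tx": 52,"ty": 1,"tz": 2,"rx": 0,"ry": 0,"rz": 0,"jaw": 0.38},
  {"tx": 70,"ty": 1,"tz": 2,"rx": 0,"ry": 0,"rz": 0,"jaw": 0.38},
  {"tx": 90,"ty": 2,"tz": 2,"rx": 0,"ry": 0,"rz": 0,"jaw": 0.38},
  {"tx": 110,"ty": 2,"tz": 2,"rx": 0,"ry": 0,"rz": 0,"jaw": 0.38},
  {"tx": 130,"ty": 2,"tz": 2,"rx": 0,"ry": 0,"rz": 0,"jaw": 0.38},
  {"tx": 150,"ty": 2,"tz": 2,"rx": 0,"ry": 0,"rz": 0,"jaw": 0.38},
])

```text
t: 4.25
eef_pos: [0.523, -0.0809, 0.0183]
ee_rot: [[-0.001, 1.0, -0.0], [1.0, 0.001, 0.0], [0.0, -0.0, -1.0]]
ft_force: [0.7, -1.7, 0.7]
finger_gap: 0.379
finger_force: 0.6
```

```bash
python3 - <<'E'
from h import *
for n in("top","scene"):
  img,r=reds(n)
  for x in r: print(n,np.round(x,4))
o=ctrl.observe();print(o['eef_pos'],o['ft_force'])
cv2.imwrite("pics/s3.png",cv2.resize(img[100:270,180:460],(784,476),interpolation=2)[:,:,::-1])
E
```

```text
[ 0.52223207 -0.07950363  0.01811814] [-0.01592351  0.82340104 -0.52262099]
```

View pics/s3.png

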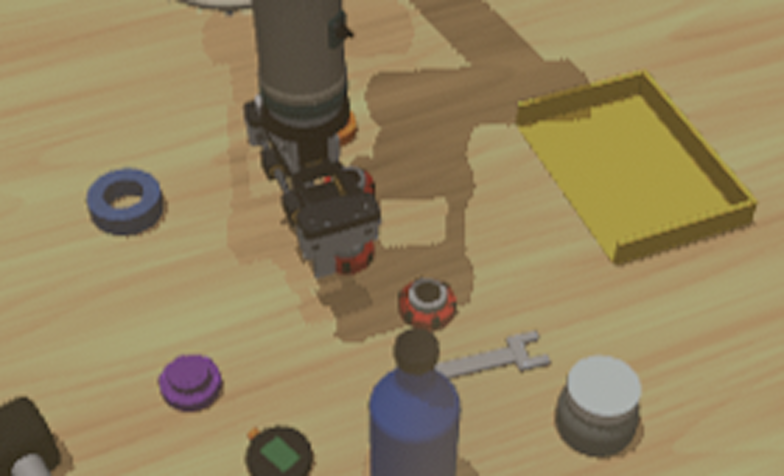

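Collar B sits ahead of the fingers at about (355,255), with A behind it at (370,185) and C free at (427,303). The push force is 1.7 N, as expected. Continuing.

Request:
arm_command([
  {"tx": 8,"ty": 0,"tz": 0,"rx": 0,"ry": 0,"rz": 0,"jaw": 0.38},
  {"tx": 20,"ty": 0,"tz": 0,"rx": 0,"ry": 0,"rz": 0,"jaw": 0.38},
  {"tx": 38,"ty": 1,"tz": 0,"rx": 0,"ry": 0,"rz": 0,"jaw": 0.38},
  {"tx": 58,"ty": 2,"tz": 0,"rx": 0,"ry": 0,"rz": 0,"jaw": 0.38},
  {"tx": 78,"ty": 3,"tz": 0,"rx": 0,"ry": 0,"rz": 0,"jaw": 0.38},
  {"tx": 98,"ty": 4,"tz": 0,"rx": 0,"ry": 0,"rz": 0,"jaw": 0.38},
  {"tx": 118,"ty": 5,"tz": 0,"rx": 0,"ry": 0,"rz": 0,"jaw": 0.38},
  {"tx": 138,"ty": 6,"tz": 0,"rx": 0,"ry": 0,"rz": 0,"jaw": 0.38},
  {"tx": 158,"ty": 6,"tz": 0,"rx": 0,"ry": 0,"rz": 0,"jaw": 0.38},
  {"tx": 178,"ty": 6,"tz": 0,"rx": 0,"ry": 0,"rz": 0,"jaw": 0.38},
])

```text
t: 5.35
eef_pos: [0.5292, 0.0958, 0.0182]
ee_rot: [[0.001, 1.0, -0.0], [1.0, -0.001, -0.0], [-0.0, -0.0, -1.0]]
ft_force: [-0.3, -1.9, 0.5]
finger_gap: 0.377
finger_force: 0.7
```

Request:
arm_command([
  {"tx": 18,"ty": 0,"tz": 0,"rx": 0,"ry": 0,"rz": 0,"jaw": 0.38},
  {"tx": 36,"ty": 0,"tz": 0,"rx": 0,"ry": 0,"rz": 0,"jaw": 0.38},
  {"tx": 54,"ty": 0,"tz": 0,"rx": 0,"ry": 0,"rz": 0,"jaw": 0.38},
  {"tx": 72,"ty": 0,"tz": 0,"rx": 0,"ry": 0,"rz": 0,"jaw": 0.38},
  {"tx": 90,"ty": 0,"tz": 0,"rx": 0,"ry": 0,"rz": 0,"jaw": 0.38},
  {"tx": 104,"ty": 0,"tz": 0,"rx": 0,"ry": 0,"rz": 0,"jaw": 0.38},
  {"tx": 114,"ty": 0,"tz": 0,"rx": 0,"ry": 0,"rz": 0,"jaw": 0.38},
  {"tx": 120,"ty": 0,"tz": 0,"rx": 0,"ry": 0,"rz": 0,"jaw": 0.38},
  {"tx": 124,"ty": 0,"tz": 0,"rx": 0,"ry": 0,"rz": 0,"jaw": 0.38},
  {"tx": 126,"ty": 0,"tz": 0,"rx": 0,"ry": 0,"rz": 0,"jaw": 0.38},
])

```text
t: 6.35
eef_pos: [0.5292, 0.2211, 0.0181]
ee_rot: [[0.0, 1.0, -0.0], [1.0, -0.0, -0.0], [-0.0, -0.0, -1.0]]
ft_force: [0.8, -1.7, 1.0]
finger_gap: 0.381
finger_force: 0.7
```

Collar B is at y≈0.249. Backing off, lifting, and moving over behind C.

Request:
arm_command([
  {"tx": -10,"ty": 0,"tz": 0,"rx": 0,"ry": 0,"rz": 0,"jaw": 0.38},
  {"tx": -15,"ty": 0,"tz": -35,"rx": 0,"ry": 0,"rz": 0,"jaw": 0.38},
  {"tx": -30,"ty": 5,"tz": -75,"rx": 0,"ry": 0,"rz": 0,"jaw": 0.38},
  {"tx": -70,"ty": 18,"tz": -85,"rx": 0,"ry": 0,"rz": 0,"jaw": 0.38},
  {"tx": -112,"ty": 32,"tz": -85,"rx": 0,"ry": 0,"rz": 0,"jaw": 0.38},
  {"tx": -154,"ty": 46,"tz": -85,"rx": 0,"ry": 0,"rz": 0,"jaw": 0.38},
  {"tx": -196,"ty": 60,"tz": -85,"rx": 0,"ry": 0,"rz": 0,"jaw": 0.38},
  {"tx": -238,"ty": 74,"tz": -85,"rx": 0,"ry": 0,"rz": 0,"jaw": 0.38},
  {"tx": -279,"ty": 88,"tz": -85,"rx": 0,"ry": 0,"rz": 0,"jaw": 0.38},
  {"tx": -279,"ty": 88,"tz": -85,"rx": 0,"ry": 0,"rz": 0,"jaw": 0.38},
])

```text
t: 7.35
eef_pos: [0.619, -0.0642, 0.103]
ee_rot: [[0.006, 1.0, 0.002], [1.0, -0.006, -0.003], [-0.002, 0.002, -1.0]]
ft_force: [0.6, -0.1, 0.7]
finger_gap: 0.378
finger_force: 0.0
```

```bash
python3 - <<'E'
from h import *
for n in("top","scene"):
  img,r=reds(n)
  for x in r: print(n,np.round(x,4))
o=ctrl.observe();print(o['eef_pos'],o['ft_force'])
E
```

```text
top [195.1    217.1      9.9006   0.5305   0.2502]
top [ 2.9250e+02  1.8300e+02  9.9625e+00  6.1720e-01 -6.0000e-04]
scene [3.9950e+02 1.6150e+02 8.6314e+00 5.3170e-01 2.4530e-01]
[ 0.61681254 -0.05942413  0.10278645] [ 0.77478978 -0.58925124 -0.02326859]
```

B is now at (0.530, 0.250), inside the tray. Lowering behind C with a narrower gap (24 mm), then pushing it with a slight drift toward x≈0.594.

Request:
arm_command([
  {"tx": 0,"ty": 0,"tz": 20,"rx": 0,"ry": 0,"rz": 0,"jaw": 0.26},
  {"tx": 0,"ty": 0,"tz": 40,"rx": 0,"ry": 0,"rz": 0,"jaw": 0.26},
  {"tx": 0,"ty": 0,"tz": 60,"rx": 0,"ry": 0,"rz": 0,"jaw": 0.26},
  {"tx": 0,"ty": 0,"tz": 75,"rx": 0,"ry": 0,"rz": 0,"jaw": 0.26},
  {"tx": 0,"ty": 0,"tz": 85,"rx": 0,"ry": 0,"rz": 0,"jaw": 0.26},
  {"tx": 0,"ty": 0,"tz": 85,"rx": 0,"ry": 0,"rz": 0,"jaw": 0.26},
  {"tx": 5,"ty": 0,"tz": 85,"rx": 0,"ry": 0,"rz": 0,"jaw": 0.26},
  {"tx": 12,"ty": 0,"tz": 85,"rx": 0,"ry": 0,"rz": 0,"jaw": 0.26},
  {"tx": 19,"ty": 0,"tz": 85,"rx": 0,"ry": 0,"rz": 0,"jaw": 0.26},
  {"tx": 26,"ty": 0,"tz": 85,"rx": 0,"ry": 0,"rz": 0,"jaw": 0.26},
])

```text
t: 8.45
eef_pos: [0.6176, -0.0313, 0.0189]
ee_rot: [[-0.001, 1.0, 0.001], [1.0, 0.001, -0.0], [-0.0, 0.001, -1.0]]
ft_force: [0.3, -2.0, 0.6]
finger_gap: 0.261
finger_force: 0.6
```

Request:
arm_command([
  {"tx": 8,"ty": 0,"tz": 0,"rx": 0,"ry": 0,"rz": 0,"jaw": 0.26},
  {"tx": 18,"ty": -1,"tz": 0,"rx": 0,"ry": 0,"rz": 0,"jaw": 0.26},
  {"tx": 32,"ty": -2,"tz": 0,"rx": 0,"ry": 0,"rz": 0,"jaw": 0.26},
  {"tx": 48,"ty": -4,"tz": 0,"rx": 0,"ry": 0,"rz": 0,"jaw": 0.26},
  {"tx": 64,"ty": -6,"tz": 0,"rx": 0,"ry": 0,"rz": 0,"jaw": 0.26},
  {"tx": 80,"ty": -8,"tz": 0,"rx": 0,"ry": 0,"rz": 0,"jaw": 0.26},
  {"tx": 96,"ty": -10,"tz": 0,"rx": 0,"ry": 0,"rz": 0,"jaw": 0.26},
  {"tx": 112,"ty": -12,"tz": 0,"rx": 0,"ry": 0,"rz": 0,"jaw": 0.26},
  {"tx": 128,"ty": -14,"tz": 0,"rx": 0,"ry": 0,"rz": 0,"jaw": 0.26},
  {"tx": 140,"ty": -16,"tz": 0,"rx": 0,"ry": 0,"rz": 0,"jaw": 0.26},
])

```text
t: 9.45
eef_pos: [0.6009, 0.1099, 0.0181]
ee_rot: [[-0.001, 1.0, -0.0], [1.0, 0.001, 0.0], [0.0, -0.0, -1.0]]
ft_force: [0.3, -1.2, 1.0]
finger_gap: 0.256
finger_force: 0.8
```

```bash
python3 - <<'E'
from h import *
for n in("top","scene"):
  img,r=reds(n)
  for x in r: print(n,np.round(x,4))
o=ctrl.observe();print(o['eef_pos'],o['ft_force'])
E
```

```text
top [ 2.981471e+02  2.480294e+02  1.019920e+01  4.479000e-01 -1.430000e-02]
[0.60052407 0.11032357 0.01798437] [ 0.91584202 -0.49078897 -0.86254616]
```

Request:
arm_command([
  {"tx": 8,"ty": -1,"tz": 0,"rx": 0,"ry": 0,"rz": 0,"jaw": 0.26},
  {"tx": 20,"ty": -2,"tz": 0,"rx": 0,"ry": 0,"rz": 0,"jaw": 0.26},
  {"tx": 34,"ty": -4,"tz": 0,"rx": 0,"ry": 0,"rz": 0,"jaw": 0.26},
  {"tx": 50,"ty": -6,"tz": 0,"rx": 0,"ry": 0,"rz": 0,"jaw": 0.26},
  {"tx": 66,"ty": -7,"tz": 0,"rx": 0,"ry": 0,"rz": 0,"jaw": 0.26},
  {"tx": 82,"ty": -7,"tz": 0,"rx": 0,"ry": 0,"rz": 0,"jaw": 0.26},
  {"tx": 96,"ty": -7,"tz": 0,"rx": 0,"ry": 0,"rz": 0,"jaw": 0.26},
  {"tx": 107,"ty": -7,"tz": 0,"rx": 0,"ry": 0,"rz": 0,"jaw": 0.26},
  {"tx": 114,"ty": -7,"tz": 0,"rx": 0,"ry": 0,"rz": 0,"jaw": 0.26},
  {"tx": 118,"ty": -7,"tz": 0,"rx": 0,"ry": 0,"rz": 0,"jaw": 0.26},
])

```text
t: 10.55
eef_pos: [0.5943, 0.2269, 0.0182]
ee_rot: [[-0.001, 1.0, 0.0], [1.0, 0.001, -0.0], [-0.0, 0.0, -1.0]]
ft_force: [-0.1, -0.6, -0.9]
finger_gap: 0.258
finger_force: 0.4
```

Request:
arm_command([
  {"tx": -10,"ty": 0,"tz": 0,"rx": 0,"ry": 0,"rz": 0,"jaw": 0.26},
  {"tx": -15,"ty": 0,"tz": -35,"rx": 0,"ry": 0,"rz": 0,"jaw": 0.26},
  {"tx": -30,"ty": -10,"tz": -75,"rx": 0,"ry": 0,"rz": 0,"jaw": 0.26},
  {"tx": -70,"ty": -30,"tz": -85,"rx": 0,"ry": 0,"rz": 0,"jaw": 0.26},
  {"tx": -110,"ty": -53,"tz": -85,"rx": 0,"ry": 0,"rz": 0,"jaw": 0.26},
  {"tx": -150,"ty": -76,"tz": -85,"rx": 0,"ry": 0,"rz": 0,"jaw": 0.26},
  {"tx": -190,"ty": -99,"tz": -85,"rx": 0,"ry": 0,"rz": 0,"jaw": 0.26},
  {"tx": -230,"ty": -122,"tz": -85,"rx": 0,"ry": 0,"rz": 0,"jaw": 0.26},
  {"tx": -270,"ty": -145,"tz": -85,"rx": 0,"ry": 0,"rz": 0,"jaw": 0.26},
  {"tx": -302,"ty": -145,"tz": -85,"rx": 0,"ry": 0,"rz": 0,"jaw": 0.26},
])

```text
t: 11.55
eef_pos: [0.4449, -0.0777, 0.1032]
ee_rot: [[0.002, 1.0, -0.003], [1.0, -0.002, 0.0], [0.0, -0.003, -1.0]]
ft_force: [1.0, 1.0, 0.1]
finger_gap: 0.257
finger_force: 0.0
```

```bash
python3 - <<'E'
from h import *
for n in("top","scene"):
  img,r=reds(n)
  for x in r: print(n,np.round(x,4))
o=ctrl.observe();print(o['eef_pos'],o['ft_force'])
E
```

```text
top [ 2.986812e+02  2.482750e+02  1.041170e+01  4.473000e-01 -1.570000e-02]
top [195.1    217.1      9.9006   0.5305   0.2502]
top [191.801  192.0816   9.7015   0.5964   0.2611]
scene [3.9950e+02 1.6150e+02 8.6314e+00 5.3170e-01 2.4530e-01]
[ 0.4488138  -0.07992672  0.10365928] [-0.26643092  0.53025522  0.25577406]
```

C is at (0.596, 0.261). Now lowering behind A and pushing it to x≈0.466, y≈0.26.

Request:
arm_command([
  {"tx": 0,"ty": 0,"tz": 20,"rx": 0,"ry": 0,"rz": 0,"jaw": 0.26},
  {"tx": 0,"ty": 0,"tz": 40,"rx": 0,"ry": 0,"rz": 0,"jaw": 0.26},
  {"tx": 0,"ty": 0,"tz": 60,"rx": 0,"ry": 0,"rz": 0,"jaw": 0.26},
  {"tx": 0,"ty": 0,"tz": 75,"rx": 0,"ry": 0,"rz": 0,"jaw": 0.26},
  {"tx": 0,"ty": 0,"tz": 85,"rx": 0,"ry": 0,"rz": 0,"jaw": 0.26},
  {"tx": 0,"ty": 0,"tz": 85,"rx": 0,"ry": 0,"rz": 0,"jaw": 0.26},
  {"tx": 8,"ty": 0,"tz": 85,"rx": 0,"ry": 0,"rz": 0,"jaw": 0.26},
  {"tx": 18,"ty": 0,"tz": 85,"rx": 0,"ry": 0,"rz": 0,"jaw": 0.26},
  {"tx": 26,"ty": 0,"tz": 85,"rx": 0,"ry": 0,"rz": 0,"jaw": 0.26},
  {"tx": 33,"ty": 0,"tz": 85,"rx": 0,"ry": 0,"rz": 0,"jaw": 0.26},
])

```text
t: 12.65
eef_pos: [0.4495, -0.0421, 0.0188]
ee_rot: [[-0.001, 1.0, 0.001], [1.0, 0.001, -0.001], [-0.001, 0.001, -1.0]]
ft_force: [-0.9, -0.5, 2.0]
finger_gap: 0.259
finger_force: 0.7
```

Request:
arm_command([
  {"tx": 8,"ty": 0,"tz": 0,"rx": 0,"ry": 0,"rz": 0,"jaw": 0.26},
  {"tx": 18,"ty": 1,"tz": 0,"rx": 0,"ry": 0,"rz": 0,"jaw": 0.26},
  {"tx": 32,"ty": 2,"tz": 0,"rx": 0,"ry": 0,"rz": 0,"jaw": 0.26},
  {"tx": 48,"ty": 4,"tz": 0,"rx": 0,"ry": 0,"rz": 0,"jaw": 0.26},
  {"tx": 64,"ty": 6,"tz": 0,"rx": 0,"ry": 0,"rz": 0,"jaw": 0.26},
  {"tx": 80,"ty": 8,"tz": 0,"rx": 0,"ry": 0,"rz": 0,"jaw": 0.26},
  {"tx": 96,"ty": 10,"tz": 0,"rx": 0,"ry": 0,"rz": 0,"jaw": 0.26},
  {"tx": 112,"ty": 12,"tz": 0,"rx": 0,"ry": 0,"rz": 0,"jaw": 0.26},
  {"tx": 128,"ty": 14,"tz": 0,"rx": 0,"ry": 0,"rz": 0,"jaw": 0.26},
  {"tx": 142,"ty": 16,"tz": 0,"rx": 0,"ry": 0,"rz": 0,"jaw": 0.26},
])

```text
t: 13.65
eef_pos: [0.4652, 0.1003, 0.0183]
ee_rot: [[-0.001, 1.0, -0.0], [1.0, 0.001, -0.0], [-0.0, -0.0, -1.0]]
ft_force: [-1.2, -1.7, 1.3]
finger_gap: 0.254
finger_force: 0.9
```

Request:
arm_command([
  {"tx": 10,"ty": 0,"tz": 0,"rx": 0,"ry": 0,"rz": 0,"jaw": 0.26},
  {"tx": 22,"ty": 0,"tz": 0,"rx": 0,"ry": 0,"rz": 0,"jaw": 0.26},
  {"tx": 38,"ty": 0,"tz": 0,"rx": 0,"ry": 0,"rz": 0,"jaw": 0.26},
  {"tx": 54,"ty": 0,"tz": 0,"rx": 0,"ry": 0,"rz": 0,"jaw": 0.26},
  {"tx": 70,"ty": 0,"tz": 0,"rx": 0,"ry": 0,"rz": 0,"jaw": 0.26},
  {"tx": 86,"ty": 0,"tz": 0,"rx": 0,"ry": 0,"rz": 0,"jaw": 0.26},
  {"tx": 102,"ty": 0,"tz": 0,"rx": 0,"ry": 0,"rz": 0,"jaw": 0.26},
  {"tx": 115,"ty": 0,"tz": 0,"rx": 0,"ry": 0,"rz": 0,"jaw": 0.26},
  {"tx": 123,"ty": 0,"tz": 0,"rx": 0,"ry": 0,"rz": 0,"jaw": 0.26},
  {"tx": 127,"ty": 0,"tz": 0,"rx": 0,"ry": 0,"rz": 0,"jaw": 0.26},
])

```text
t: 14.65
eef_pos: [0.465, 0.2268, 0.0181]
ee_rot: [[-0.001, 1.0, -0.0], [1.0, 0.001, -0.0], [-0.0, -0.0, -1.0]]
ft_force: [-0.1, -1.2, 1.6]
finger_gap: 0.258
finger_force: 0.8
```

Request:
arm_command([
  {"tx": -10,"ty": 0,"tz": 0,"rx": 0,"ry": 0,"rz": 0,"jaw": 0.26},
  {"tx": -15,"ty": 0,"tz": -35,"rx": 0,"ry": 0,"rz": 0,"jaw": 0.26},
  {"tx": -30,"ty": 0,"tz": -75,"rx": 0,"ry": 0,"rz": 0,"jaw": 0.26},
  {"tx": -70,"ty": 0,"tz": -110,"rx": 0,"ry": 0,"rz": 0,"jaw": 0.26},
  {"tx": -110,"ty": 0,"tz": -120,"rx": 0,"ry": 0,"rz": 0,"jaw": 0.26},
  {"tx": -150,"ty": 0,"tz": -120,"rx": 0,"ry": 0,"rz": 0,"jaw": 0.26},
  {"tx": -190,"ty": 0,"tz": -120,"rx": 0,"ry": 0,"rz": 0,"jaw": 0.26},
  {"tx": -230,"ty": 0,"tz": -120,"rx": 0,"ry": 0,"rz": 0,"jaw": 0.26},
  {"tx": -270,"ty": 0,"tz": -120,"rx": 0,"ry": 0,"rz": 0,"jaw": 0.26},
  {"tx": -270,"ty": 0,"tz": -120,"rx": 0,"ry": 0,"rz": 0,"jaw": 0.26},
])

```text
t: 15.65
eef_pos: [0.4651, -0.0488, 0.1382]
ee_rot: [[0.006, 1.0, 0.001], [1.0, -0.006, -0.002], [-0.002, 0.001, -1.0]]
ft_force: [-0.3, 0.1, 0.3]
finger_gap: 0.26
finger_force: 0.0
```

```bash
python3 - <<'E'
from h import *
for n in("scene","top"):
  img,r=reds(n)
  for x in r: print(n,np.round(x,4))
o=ctrl.observe();print(o['t'],o['eef_pos'],o['ft_force'])
cv2.imwrite("pics/t9.png",cv2.resize(img[80:310,130:450],(780,560),interpolation=2)[:,:,::-1])
E
```

```text
scene [3.995882e+02 1.620000e+02 8.646300e+00 5.336000e-01 2.445000e-01]
top [189.9725 241.8578  10.0642   0.4669   0.261 ]
top [195.1    217.1      9.9006   0.5305   0.2502]
top [191.801  192.0816   9.7015   0.5964   0.2611]
15.75 [ 0.46461102 -0.04500875  0.13800283] [ 0.57200363 -0.29343907 -0.2096481 ]
```

View pics/t9.png

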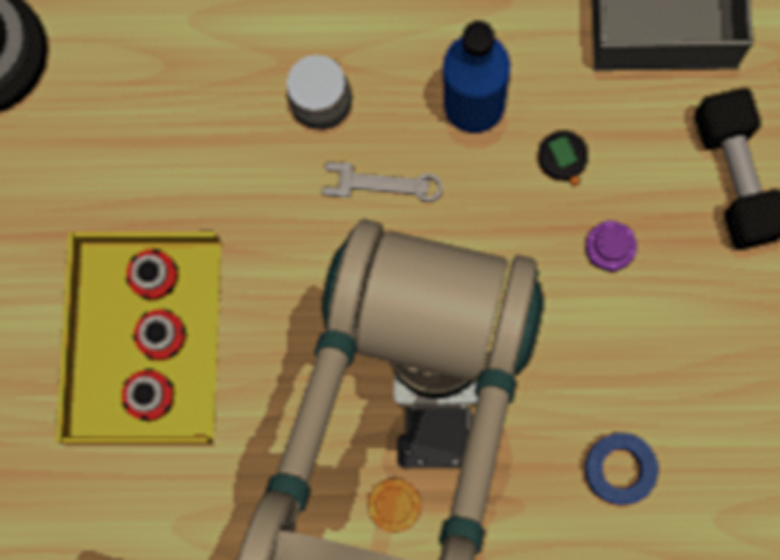

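All three red collars lie flat and well inside the tray, at (152,273), (159,334) and (147,394). The bystanders haven't moved and the arm is clear. Handing in.

```bash
python3 -c "
from station import workorder
print(workorder.job_done())"
```

```text
the job is handed in; nothing more can be done
None
```

I slid all three red collars into the yellow tray; in the last picture they lie flat, about 60–70 mm behind the mouth line, with nothing else on the bench visibly moved, and I handed the job in at about 16 s (no verdict came back).

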